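Set the session timer against its backstop and start it

ROBOT

A 6-joint arm with a two-finger parallel gripper is mounted at the origin on the work surface. World frame = base frame: x ahead of the robot, y to its left, z up, the work surface at z = 0. Lengths are in m, angles in rad, forces in N, time in s.
With the tool pointing down it reaches from about 0.275 to 0.85 m from the base axis. Payload 19 kg.
Tool frame: the origin (TCP) lies on the centre line of the jaws, within the pads' length; the fingertips stand arm.tip_reach ahead of it and the grasp point (between the pads) lies 6 mm ahead of it (arm.tip_reach is the distance from the TCP to the fingertips, in m); z points along the fingers, y is the line along which they close (so a half turn about z gives the same grasp; the last joint's range is limited). The gripper opens to 85 mm and grips with 20 to 120 N. Pads are 22 mm wide; open, the fingers measure 114 mm over their backs; the gripper's body (76 mm by 85 mm) begins 54 mm behind the grasp point. The pads swing forward as they close: fully open they stand 13 mm farther back than shut.
Start: joints at [-1.481, 0.15, 1.437, -0, 1.554, -0.134], TCP at [0.128, -0.561, 0.256] pointing down, gripper open.
Joint ranges: [-2.8, 2.8], [-0.68, 2.1], [0.12, 2.68], [-1.39, 4.53], [0.16, 2.79], [-2.81, 2.81]. Speed limits (rad/s): [1.89, 1.89, 2.22, 3.01, 3.01, 3.01].

INTERFACE

Orientations are given as a 3x3 rotation matrix whose columns are the frame's x, y, z axes.
In Python, from bench import monitor, snapshot, arm gives the robot as it stands. The module is installed in compiled form; this text tells all that it offers.
- The arm moves only by the shell command python3 -m jog 'ROWS'. ROWS is JSON, a list of rows, each an object of numbers: "dx", "dy", "dz": the shift along the world's x, y, z in cm; "spin": the turn about the world's z in degrees; "grip": the closure, from 0 (fully open) to 1 (shut). In form: [{"dx": .., "dy": .., "dz": .., "spin": .., "grip": ..}, ...]. A call has 1 to 12 rows; each row shifts and turns the commanded pose from where the row before left it; what a row does not reach is not made up. A row lasts 1/8 s, in which the tool goes at most 62.5 mm and 10.7 degrees, less where a joint would pass 70% of its speed; a pose out of reach is approached as far as the arm can. A call is refused whole if a number of a shift passes 6.25 or a number of a turn 10.7, either way. A call with a gripper value outside its range is refused whole. The fingers move at their own pace and stop on an object; the grip force is fixed at half the most. Time passes only in rows, so rows that do not move let the fingers close. It gives the time, the measured TCP pose, the force, the opening and the grip force at its end, in the units of the state.
- monitor.read_state(): the state, without advancing time (a new reading comes with each control period).
- snapshot(name): name is "scene" or "top" or "wrist"; returns a dict with "pixels" (384x512x3 uint8, red, green, blue), "intrinsics" (3x3 intrinsics, pixels), "rvec" (rotation vector, rad) and "tvec" (3), from world to camera coordinates, as OpenCV has them. Camera axes: x right, y down, z forward; pixel columns grow to the right and rows downward; lengths in m; the calibration is good to about 2 mm. The wrist camera is an equidistant fisheye: a pixel r from the principal point sees the ray r / f radians off the axis. A picture is of the moment at which its call begins. There is no depth.
- arm.hand_in(): hands the job in; it is judged then, once.
The state is a dict: "clock": time; "joints": joint angles; "dq": joint speeds; "effort": joint torques, N m; "eef_pos": TCP position; "eef_rot": TCP orientation; "contact_force": force on the tool from outside, world axes, zero at the start; "ft_torque": the same for the moment, N m; "opening": finger opening in m; "finger_force": force on a finger pad.
Only numpy, scipy, OpenCV 4.12 (cv2) and the standard library are available. Lean on these libraries where they do the work, as an engineer would, in place of code of your own. Each camera call takes 0.05 s, during which the arm holds its last target. There are 200 camera calls.

TASK

Get the session timer going: stand the white wedge-shaped timer in the bay under the clear bottle tray, its button facing out of the bay, and slide it gently back until its back bears squarely on the wooden backstop, without pressing the button yet. Then, so that it cannot slip away, press the green start button fully in against that backstop, keep it in for a good second, and let go. Leave the timer standing upright and square in the bay, against the backstop, and do not shift anything else on the bench.

Things in the scene. Friction and masses are not known exactly. Their poses are not given: they have to be found in the camera images.
- timer: Session timer, a loose white wedge 60 wide (y), 68 deep (x), 68 mm tall, about 0.16 kg. Origin: centre of its underside; z up; +x points from front to back. Back: upright, at x = 34 mm. Front: upright lip at x = -34 up to z = 14 mm, then a flat panel leaning back 40 degrees from vertical up to (x 11, z 68), then a flat top. Its feet are hard and smooth: pushed with nothing behind, it skids away before the button moves.
- timer_center (a point): Centre of the timer, half-way up: (0, 0, 34) mm in the timer's axes. The flat parallel sides at y = +-30 mm are free for grasping.
- timer_back (a point): Middle of the timer's back face: (34, 0, 34) mm in the timer's axes (same axes).
- start_face (a point): Centre of the outer face of the green start button, 22 mm across, 8 mm proud of the panel (lower half, right as seen from its front; display above it, two flat unmoving grey keys beside it). Out, it lies at (-27, -10, 34) mm in the timer's axes. Its z points out of the panel, (-0.77, 0, 0.64) in the timer's axes, 50 degrees from vertical; it is pushed the opposite way.
- start (a joint): How far the start button is pushed in: 0 = out, 0.0045 m = fully in (hard end). It starts to move at about 3.6 N along its axis, is fully in at about 9 N, and springs back by itself.
- stand: Fixed bottle stand. Origin: on the bench, middle of the bay's mouth; +x points into the bay, z up. Plywood cheeks (x 0 to 130 mm, 88 tall) leave a bay 150 mm wide; 174 outside. An upright wooden backstop, 146 wide, 45 tall, stands across the bay, held by two brass thumbscrews: its face is set somewhere from x = 45 to 60 mm; the setting is not reported: find it by touch or sight. It does not give.
- tray_edge (a point): Middle of the top edge of the front wall of the clear bottle tray on the stand: (15, 0, 144) mm in the stand's axes. The tray covers the bay from there backwards; its underside is 88 mm above the bench, bottle tops 172 mm. With the timer home its wall stands 23 to 38 mm behind the timer's front, so an upright gripper does not fit over the button: come tilted, from the mouth's side.
- dropper_a_mid (a point): White dropper bottle, 26 mm across, 78 mm tall, standing loose; point at mid height. Leave alone.
- dropper_b_mid (a point): Another like it; point at mid height. Leave alone.
- oil_bottle_mid (a point): Dark oil bottle with black cap, 28 mm across, 68 mm tall, standing loose behind the stand; point at mid height. Leave alone.
- card_case_mid (a point): White card case lying flat, 68 x 98 x 24 mm; its centre. Leave alone.
- tuning_fork_mid (a point): Weighted aluminium tuning fork lying flat, 185 mm long (along its x) and 14 mm high; point near its middle. Leave alone.
- reflex_hammer_mid (a point): Reflex hammer with black rubber head lying flat, 190 mm long (along its x), 24 mm high; point near its middle. Leave alone.
- dish_mid (a point): Small white dish, 76 mm across, 26 mm high; its centre. Leave alone.
Mind the look-alikes: they are no part of the job. Leave any orange look-alike of the timer alone.

How it is judged:
On the way, in this order (a step that is already met when the one before it is completed fails the run):
1. the timer stands upright and square in the bay and its back bears on the backstop, the start button still out (x of timer_back in the frame of stand between 0.042 and 0.065 m and y of timer_back in the frame of stand between -0.05 and 0.05 m and angle between the x axis of timer_back and the x axis of stand, either way round below 0.1 rad and angle between timer_back's own z axis and vertical below 0.06 rad and contact force between timer and stand above 0.3 N and value of joint start below 0.0015 m), for 0.05 s.
2. the start button is kept fully in for a good second while the timer bears on the backstop (x of timer_back in the frame of stand between 0.042 and 0.065 m and y of timer_back in the frame of stand between -0.05 and 0.05 m and angle between the x axis of timer_back and the x axis of stand, either way round below 0.1 rad and angle between timer_back's own z axis and vertical below 0.06 rad and contact force between timer and stand above 0.3 N and value of joint start above 0.0038 m), for 0.8 s.
At the end, for the whole second after the job is handed in: The timer is at rest on the bench in the bay, its back at least 42 mm and at most 65 mm behind the stand's mouth (that is, where the backstop is), square to the stand within 0.1 rad and upright within 0.06 rad, the start button sprung out again (less than 1 mm in) (x of timer_back in the frame of stand between 0.042 and 0.065 m and y of timer_back in the frame of stand between -0.05 and 0.05 m and angle between the x axis of timer_back and the x axis of stand, either way round below 0.1 rad and angle between timer_back's own z axis and vertical below 0.06 rad and value of joint start below 0.001 m and height (world z) of timer below 0.004 m and linear speed of timer below 0.01 m/s); the robot touches nothing.
It fails at once if the start button is pushed more than 2.5 mm in before the timer is home in the bay (value of joint start above 0.0025 m and x of timer_back in the frame of stand below 0.042 m).
It fails at once if the timer is rammed against the stand or its backstop with more than 40 N (contact force between timer and stand above 40 N).
It fails at once if another loose thing on the bench is shifted or tipped by more than 20 mm (distance of any of dropper_a_mid, dropper_b_mid, oil_bottle_mid, card_case_mid, tuning_fork_mid, reflex_hammer_mid, dish_mid from where it was at the start of the episode above 0.02 m).
It also fails if it takes over 67 s, if anything falls off the work surface, if the arm or the gripper's body presses on something with over 40 N, if the wrist force passes 120 N, or if a joint passes its speed limit or range.

## Working session

There is one attempt and no reset: what is moved stays moved. The work goes in short steps, Python scripts to look and compute and a shell command to move; the robot and the scene stay as the last step left them, time stands still between calls to the robot, and variables do not carry over. Pictures are saved under pics/ and viewed, at most 10 in all, crops included, and the job is handed in when it is done.

```bash
mkdir -p pics; cat > h.py <<'E'
import numpy as np, cv2
from bench import monitor, snapshot, arm
def snap(n,f=None):
    s=snapshot(n)
    if f: cv2.imwrite('pics/'+f,s['pixels'][:,:,::-1])
    return s
def cam(s):
    R=cv2.Rodrigues(np.array(s['rvec'],float))[0]; t=np.array(s['tvec'],float).ravel(); return R,t,np.array(s['intrinsics'],float)
def ray(s,u,v,fish=False):
    R,t,K=cam(s); x=(u-K[0,2])/K[0,0]; y=(v-K[1,2])/K[1,1]
    if fish:
        r=np.hypot(x,y); d=np.array([np.sin(r)*x/max(r,1e-9),np.sin(r)*y/max(r,1e-9),np.cos(r)])
    else: d=np.array([x,y,1.])
    d=R.T@d; return -R.T@t,d/np.linalg.norm(d)
def onz(s,u,v,z,fish=False):
    c,d=ray(s,u,v,fish); return c+d*(z-c[2])/d[2]
def tri(a,b):
    (c1,d1),(c2,d2)=a,b
    k=np.linalg.lstsq(np.c_[d1,-d2],c2-c1,rcond=None)[0]; p,q=c1+k[0]*d1,c2+k[1]*d2
    return (p+q)/2,np.linalg.norm(p-q)
def proj(s,p):
    R,t,K=cam(s); q=R@np.array(p)+t; return (K@q)[:2]/q[2]
E
python3 - <<'E'
from h import *
a=snap('scene')['pixels'];b=snap('top')['pixels'];c=snap('wrist')
for n,i in (('a',a),('b',b)): cv2.imwrite(f'pics/{n}.png',cv2.resize(i[:,:,::-1],(800,600),interpolation=cv2.INTER_CUBIC))
st=monitor.read_state(); print(st['clock'],st['eef_pos'],st['eef_rot'],st['opening'],arm.tip_reach)
for s in ('scene','top','wrist'):
    R,t,K=cam(snapshot(s)); print(s,-R.T@t,R[2],K[0,0],K[0,2],K[1,2])
E
```

```text
0.15 [ 0.12758484 -0.56050394  0.25583257] [[ 9.75061064e-01  2.21936734e-01 -8.20336157e-05]
 [ 2.21936719e-01 -9.75060673e-01  8.81422325e-04]
 [ 1.15632240e-04 -8.77646862e-04 -9.99999608e-01]] 0.08507951144575013 0.025
scene [1.47099192 0.33050368 0.77061799] [-0.77346081 -0.29157001 -0.5628013 ] 379.16828867069324 255.03294042399267 190.5851698487837
top [ 0.3532168  -0.00531103  1.31533796] [ 0.18340096 -0.0079746  -0.98300585] 425.2579880228606 248.2810099143414 196.52210886096296
wrist [ 0.20988236 -0.54195146  0.3735685 ] [-0.32079149 -0.07236165 -0.9443816 ] 297.3186396354542 257.2119544510705 193.71288959651397
```

View pics/a.png

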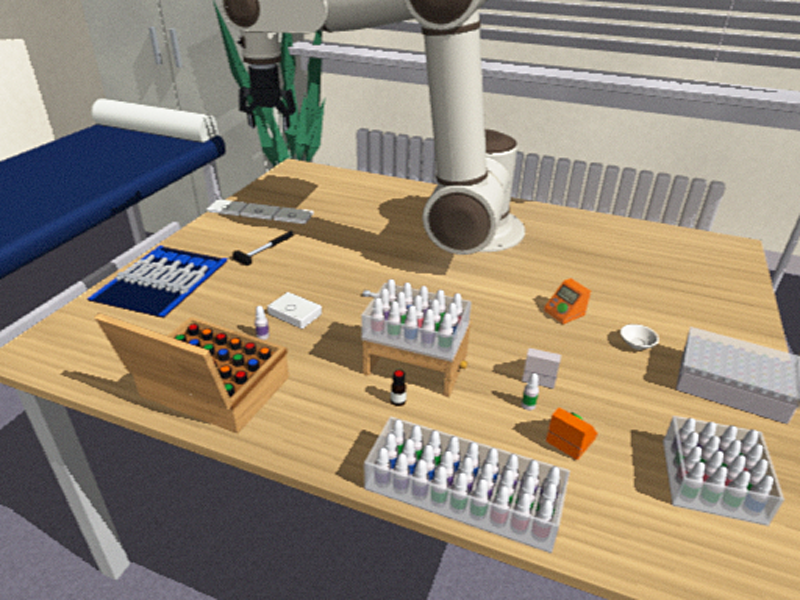

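View pics/b.png

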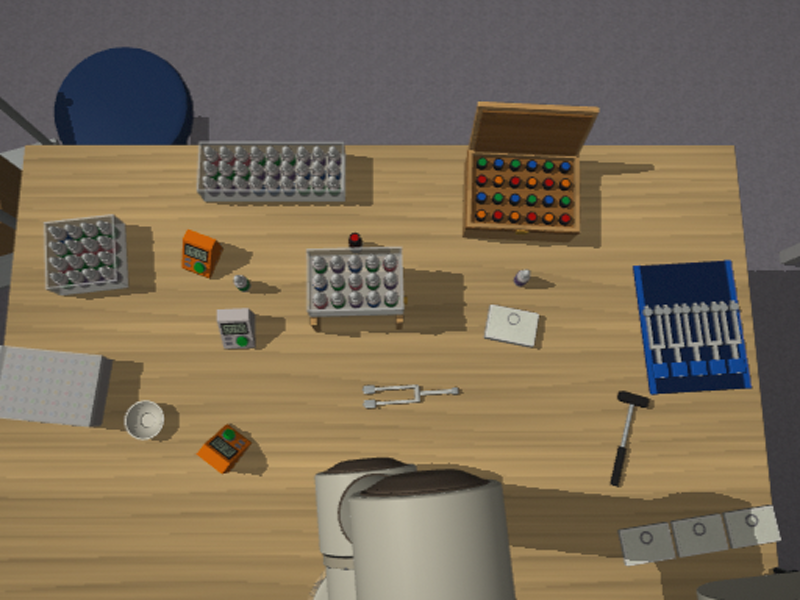

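Candidates in the top view (800-px scale): orange timers at (200,254) and (225,447), and a white one at (235,329). The white one fits the description, with its green button low and on the right. The stand is at (355,285) with its mouth towards the robot. I'll confirm this in an enlarged crop.

```bash
python3 - <<'E'
from h import *
a=snap('scene')['pixels'][:,:,::-1];b=snap('top')['pixels'][:,:,::-1]
r=lambda i,u,v,w,h:cv2.resize(i[v:v+h,u:u+w],(400,300),interpolation=cv2.INTER_CUBIC)
t=np.hstack([r(b,125,185,60,45),r(b,186,150,80,60)])
d=np.hstack([r(a,320,210,60,45),r(a,220,170,100,75)])
cv2.imwrite('pics/c.png',np.vstack([t,d]))
E
```

```text
(no output)
```

View pics/c.png

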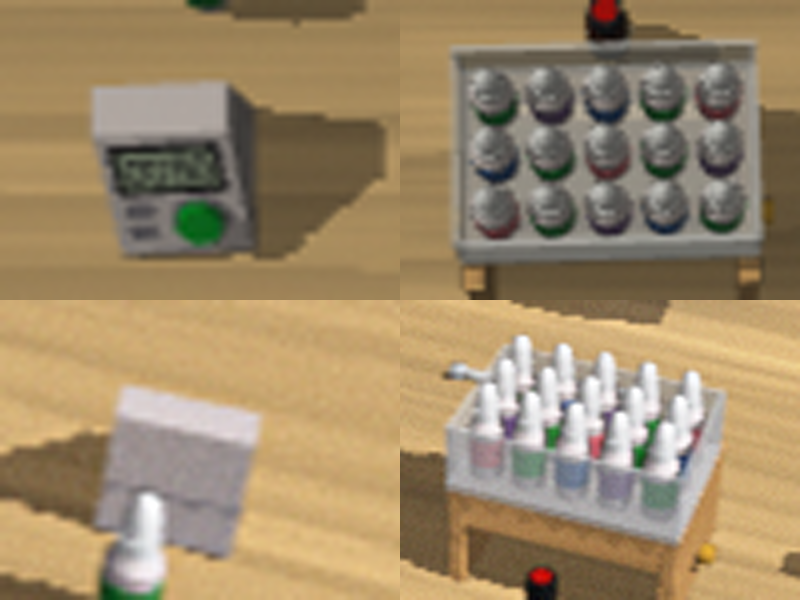

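The crop confirms it: white timer top left, with the green button low and right at top-image px ≈(155,218). It faces the robot, with a dropper bottle just behind it. The tray is at top-image px (276..339, 158..200).

```bash
python3 - <<'E'
from h import *
T=snapshot('top');S=snapshot('scene'); np.set_printoptions(precision=4,suppress=True)
ct=lambda x,y:(125+x/6.667,185+y/6.667); cs=lambda x,y:(186+(x-400)/5,150+y/5)
dt=lambda x,y:(320+x/6.667,210+(y-300)/6.667); ds=lambda x,y:(220+(x-400)/4,170+(y-300)/4)
for n,p in dict(bl=(93,88),br=(228,82),fr=(230,132),fl=(98,138)).items(): print('timer top',n,onz(T,*ct(*p),.068))
for n,p in dict(l=(125,255),r=(255,248)).items(): print('timer lip',n,onz(T,*ct(*p),.010))
print('btn',onz(T,*ct(200,222),.034))
for n,p in dict(bl=(452,45),br=(757,42),fl=(455,246),fr=(762,240)).items(): print('tray top',n,onz(T,*cs(*p),.144))
print('tri timer br',tri(ray(T,*ct(228,82)),ray(S,*dt(115,405))),'bl',tri(ray(T,*ct(93,88)),ray(S,*dt(258,432))))
print('tri tray fl',tri(ray(T,*cs(455,246)),ray(S,*ds(722,390))), 'bl',tri(ray(T,*cs(452,45)),ray(S,*ds(682,484))))
E
```

```text
timer top bl [0.5813 0.3099 0.068 ]
timer top br [0.5839 0.2499 0.068 ]
timer top fr [0.5613 0.2482 0.068 ]
timer top fl [0.5586 0.3067 0.068 ]
timer lip l [0.5134 0.3064 0.01  ]
timer lip r [0.5165 0.2465 0.01  ]
btn [0.5255 0.2672 0.034 ]
tray top bl [0.6806 0.1326 0.144 ]
tray top br [ 0.6823 -0.0411  0.144 ]
tray top fl [0.5643 0.1286 0.144 ]
tray top fr [ 0.5675 -0.0431  0.144 ]
tri timer br (array([0.5834, 0.2519, 0.0688]), np.float64(0.004325368325010391)) bl (array([0.5804, 0.3122, 0.0706]), np.float64(0.005721888413073135))
tri tray fl (array([0.5644, 0.1301, 0.1417]), np.float64(0.0026286805676352773)) bl (array([0.6812, 0.1347, 0.1402]), np.float64(0.003547598166330999))
```

```bash
python3 -m jog '[{"dx":2,"dy":4.2,"spin":8.5},{"dx":2,"dy":4.2,"spin":8.5},{"dx":2,"dy":4.2,"spin":8.5},{"dx":2,"dy":4.2,"spin":8.5},{"dx":2,"dy":4.2,"spin":8.5},{"dx":2,"dy":4.2,"spin":8.5},{"dx":2,"dy":4.2,"spin":8.5},{"dx":2,"dy":4.2,"spin":8.5},{"dx":2,"dy":4.2,"spin":8.5},{"dx":2,"dy":4.2,"spin":8.5}]' >/dev/null
python3 -m jog '[{"dx":2,"dy":4.2,"spin":8.5},{"dx":2,"dy":4.2,"spin":8.5},{"dx":2,"dy":4.2,"spin":8.5},{"dx":2,"dy":4.2,"spin":8.5},{"dx":2,"dy":4.2,"spin":8.5},{"dx":2,"dy":4.2,"spin":8.5},{"dx":2,"dy":4.2,"spin":8.5},{"dx":2,"dy":4.2,"spin":8.5},{"dx":2,"dy":4.2,"spin":8.5},{"dx":2,"dy":4.2,"spin":8.5},{},{}]'
python3 - <<'E'
from h import *
w=snap('wrist'); cv2.imwrite('pics/w1.png',cv2.resize(w['pixels'][:,:,::-1],(800,600)))
s=monitor.read_state(); R=s['eef_rot']; print(s['clock'],s['eef_pos'],np.degrees(np.arctan2(R[1][0],R[0][0])))
E
```

```text
0.55 [ 0.12758218 -0.56062773  0.25628013] 12.822128558356665invalid input
invalid input
```

View pics/w1.png

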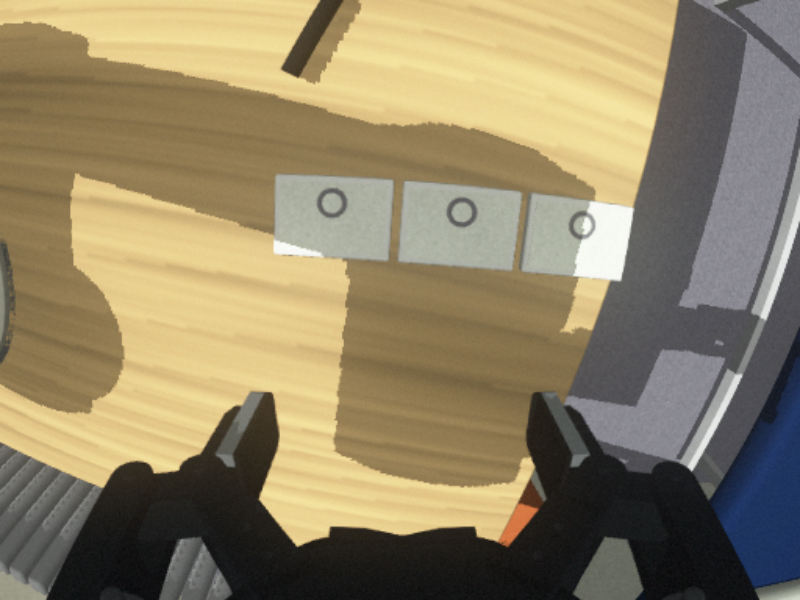

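The wrist view shows only the tool cases and the open jaws, so the arm has not moved: rows need all five keys.

```bash
python3 -m jog '[{"dx":2,"dy":4.2,"dz":0,"spin":8.5,"grip":0},{"dx":2,"dy":4.2,"dz":0,"spin":8.5,"grip":0},{"dx":2,"dy":4.2,"dz":0,"spin":8.5,"grip":0},{"dx":2,"dy":4.2,"dz":0,"spin":8.5,"grip":0},{"dx":2,"dy":4.2,"dz":0,"spin":8.5,"grip":0},{"dx":2,"dy":4.2,"dz":0,"spin":8.5,"grip":0},{"dx":2,"dy":4.2,"dz":0,"spin":8.5,"grip":0},{"dx":2,"dy":4.2,"dz":0,"spin":8.5,"grip":0},{"dx":2,"dy":4.2,"dz":0,"spin":8.5,"grip":0},{"dx":2,"dy":4.2,"dz":0,"spin":8.5,"grip":0}]'
python3 -m jog '[{"dx":2,"dy":4.2,"dz":0,"spin":8.5,"grip":0},{"dx":2,"dy":4.2,"dz":0,"spin":8.5,"grip":0},{"dx":2,"dy":4.2,"dz":0,"spin":8.5,"grip":0},{"dx":2,"dy":4.2,"dz":0,"spin":8.5,"grip":0},{"dx":2,"dy":4.2,"dz":0,"spin":8.5,"grip":0},{"dx":2,"dy":4.2,"dz":0,"spin":8.5,"grip":0},{"dx":2,"dy":4.2,"dz":0,"spin":8.5,"grip":0},{"dx":2,"dy":4.2,"dz":0,"spin":8.5,"grip":0},{"dx":2,"dy":4.2,"dz":0,"spin":8.5,"grip":0},{"dx":2,"dy":4.2,"dz":0,"spin":8.5,"grip":0},{"dx":0,"dy":0,"dz":0,"spin":0,"grip":0}]'
python3 - <<'E'
from h import *
w=snap('wrist'); cv2.imwrite('pics/w2.png',cv2.resize(w['pixels'][:,:,::-1],(800,600)))
s=monitor.read_state(); R=s['eef_rot']; print(s['clock'],s['eef_pos'],np.degrees(np.arctan2(R[1][0],R[0][0])))
E
```

```text
clock: 1.8
eef_pos: [0.3279, -0.1392, 0.2565]
eef_rot: [[-0.141, 0.99, 0.001], [0.99, 0.141, -0.0], [-0.001, 0.001, -1.0]]
contact_force: [0.8, 0.2, -1.1]
opening: 0.0856
finger_force: 0.0
clock: 3.18
eef_pos: [0.528, 0.2816, 0.2552]
eef_rot: [[-0.999, -0.054, -0.001], [-0.054, 0.999, -0.0], [0.001, -0.0, -1.0]]
contact_force: [-0.6, -1.0, 0.1]
opening: 0.0853
finger_force: 0.0
3.225 [0.52762008 0.28026368 0.25549144] -177.1102009650111
```

View pics/w2.png

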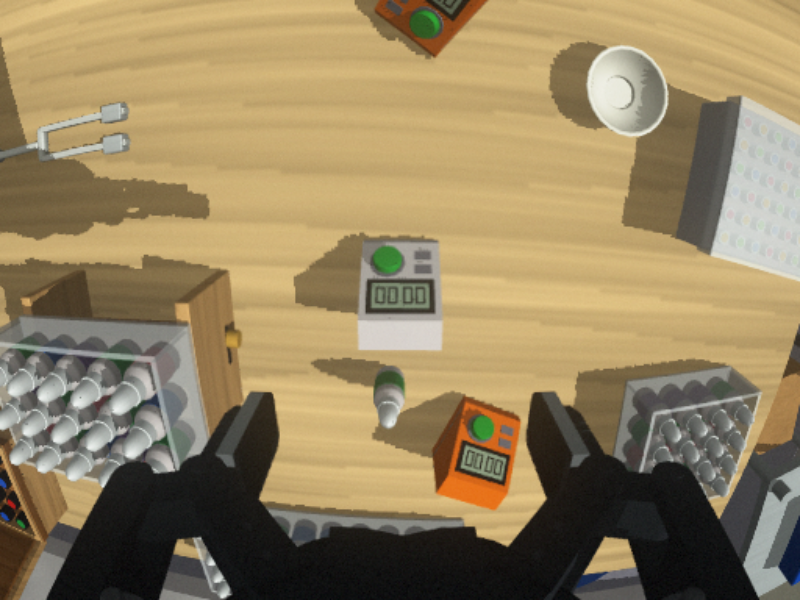

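The wrist view shows the white timer with its lip at (361–439, 240) and its top back edge at (358–441, 349). The stand cheek with the thumbscrew is at (233,335). The dropper and the orange look-alike stand behind the timer.

```bash
python3 - <<'E'
from h import *
np.set_printoptions(precision=4,suppress=True)
W=snapshot('wrist');T=snapshot('top');k=512/800
f=lambda u,v,z:onz(W,u*k,v*k,z,True)
print('lip',f(361,241,.014),f(439,240,.014),'backtop',f(358,349,.068),f(441,350,.068),'fronttop',f(359,317,.068),f(441,317,.068))
print('btn',f(387,260,.034))
ct=lambda x,y:(125+x/6.667,185+y/6.667)
print('tri',tri(ray(T,*ct(93,88)),ray(W,441*k,350*k,True)),tri(ray(T,*ct(228,82)),ray(W,358*k,349*k,True)))
print('cheek top front corners',f(178,305,.088),f(229,270,.088),'screw',f(233,337,.03), 'tray fl top',f(187,322,.144))
E
```

```text
lip [0.517  0.2471 0.014 ] [0.5131 0.3084 0.014 ] backtop [0.5852 0.2509 0.068 ] [0.5829 0.3111 0.068 ] fronttop [0.5603 0.2513 0.068 ] [0.5574 0.309  0.068 ]
btn [0.5265 0.2686 0.034 ]
tri (array([0.5811, 0.31  , 0.0709]), np.float64(0.0016793111933577265)) (array([0.5845, 0.2504, 0.0681]), np.float64(0.0015934303942929434))
cheek top front corners [0.5508 0.1227 0.088 ] [0.5239 0.1645 0.088 ] screw [0.5989 0.141  0.03  ] tray fl top [0.5396 0.1575 0.144 ]
```

```bash
python3 -m jog '[{"dx":1.3,"dy":-0.2,"dz":-5,"spin":0,"grip":0},{"dx":0,"dy":0,"dz":-5,"spin":0,"grip":0},{"dx":0,"dy":0,"dz":-5,"spin":0,"grip":0},{"dx":0,"dy":0,"dz":-3.6,"spin":0,"grip":0},{"dx":0,"dy":0,"dz":-2,"spin":0,"grip":0},{"dx":0,"dy":0,"dz":-1.5,"spin":0,"grip":0},{"dx":0,"dy":0,"dz":0,"spin":0,"grip":0}]'
python3 -m jog '[{"dx":0,"dy":0,"dz":0,"spin":0,"grip":0.3},{"dx":0,"dy":0,"dz":0,"spin":0,"grip":0.5},{"dx":0,"dy":0,"dz":0,"spin":0,"grip":0.7},{"dx":0,"dy":0,"dz":0,"spin":0,"grip":0.7},{"dx":0,"dy":0,"dz":0,"spin":0,"grip":0.7}]'
```

```text
clock: 4.2
eef_pos: [0.5403, 0.2768, 0.035]
eef_rot: [[-0.999, -0.048, -0.001], [-0.048, 0.999, -0.0], [0.001, -0.0, -1.0]]
contact_force: [-0.4, -0.1, 0.2]
opening: 0.0856
finger_force: 0.0
clock: 4.82
eef_pos: [0.5412, 0.2776, 0.0367]
eef_rot: [[-0.999, -0.049, 0.002], [-0.049, 0.999, 0.001], [-0.002, 0.0, -1.0]]
contact_force: [-0.9, -1.0, 7.2]
opening: 0.0591
finger_force: 64.9
```

```bash
python3 -m jog '[{"dx":0,"dy":0,"dz":2,"spin":0,"grip":0.7},{"dx":-2,"dy":0,"dz":2,"spin":-0.8,"grip":0.7},{"dx":-3,"dy":-1,"dz":0,"spin":-0.9,"grip":0.7},{"dx":-3,"dy":-4,"dz":0,"spin":0,"grip":0.7},{"dx":0,"dy":-5,"dz":0,"spin":0,"grip":0.7},{"dx":0,"dy":-5,"dz":0,"spin":0,"grip":0.7},{"dx":0,"dy":-5,"dz":0,"spin":0,"grip":0.7},{"dx":0,"dy":-3.5,"dz":0,"spin":0,"grip":0.7},{"dx":0,"dy":0,"dz":0,"spin":0,"grip":0.7},{"dx":0,"dy":0,"dz":0,"spin":0,"grip":0.7}]'
python3 - <<'E'
from h import *
np.set_printoptions(precision=4,suppress=True)
W=snap('wrist','w3.png');k=512/800
cv2.imwrite('pics/w3.png',cv2.resize(W['pixels'][:,:,::-1],(800,600)))
T=snapshot('top')
for p in ((460,391),(365,390),(370,404),(420,394)): print('fork',onz(T,p[0]*k,p[1]*k,.012))
s=monitor.read_state(); R=s['eef_rot']; print(s['eef_pos'],np.degrees(np.arctan2(R[1][0],R[0][0])),s['opening'])
E
```

```text
clock: 6.08
eef_pos: [0.4608, 0.0426, 0.0757]
eef_rot: [[-1.0, -0.019, 0.001], [-0.019, 1.0, 0.0], [-0.001, 0.0, -1.0]]
contact_force: [-0.1, -0.3, -1.7]
opening: 0.0591
finger_force: 65.1
fork [ 0.4296 -0.156   0.012 ]
fork [0.432  0.0293 0.012 ]
fork [0.4049 0.0195 0.012 ]
fork [ 0.424  -0.0779  0.012 ]
[0.4606 0.0431 0.0755] -178.82610822485512 0.059061504012522956
```

View pics/w3.png

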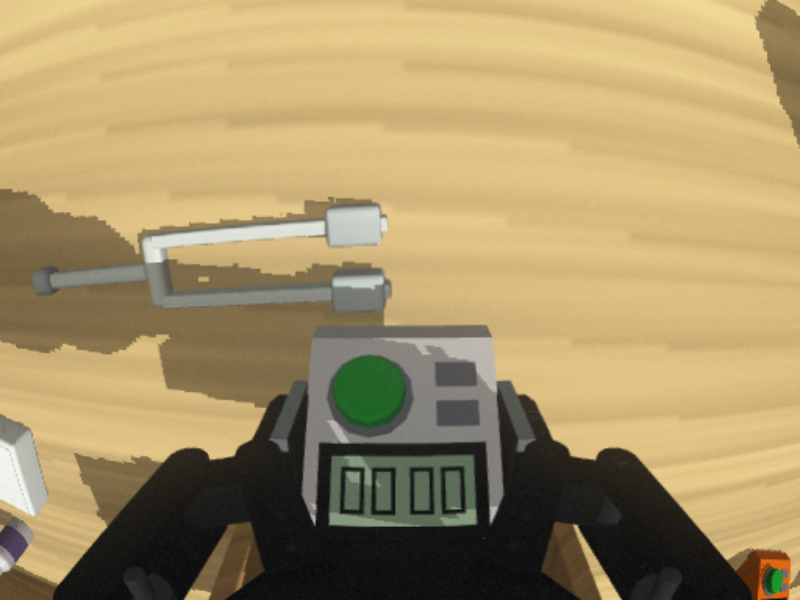

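The wrist view shows the timer held square, with its lip at (318–492, 328). The fork's tines end at about (388,290), which is world y≈0.033. I'll place the timer at y≈0.055 so the rear finger stays clear of the fork later.

```bash
python3 -m jog '[{"dx":1.5,"dy":0.6,"dz":0,"spin":0,"grip":0.7},{"dx":2,"dy":0.6,"dz":-1,"spin":0,"grip":0.7},{"dx":1.3,"dy":0,"dz":-1.2,"spin":0,"grip":0.7},{"dx":1,"dy":0,"dz":-1,"spin":0,"grip":0.7},{"dx":0,"dy":0,"dz":-0.4,"spin":0,"grip":0.7},{"dx":0,"dy":0,"dz":-0.2,"spin":0,"grip":0.7},{"dx":0,"dy":0,"dz":0,"spin":0,"grip":0.7},{"dx":0,"dy":0,"dz":0,"spin":0,"grip":0.7}]'
```

```text
clock: 7.18
eef_pos: [0.5186, 0.0543, 0.0377]
eef_rot: [[-1.0, -0.02, 0.001], [-0.02, 1.0, -0.0], [-0.001, -0.0, -1.0]]
contact_force: [0.9, 0.3, -1.9]
opening: 0.0593
finger_force: 65.1
```

```bash
python3 -m jog '[{"dx":0,"dy":0,"dz":-0.1,"spin":0,"grip":0.7},{"dx":0,"dy":0,"dz":0,"spin":0,"grip":0.7}]'; python3 -m jog '[{"dx":0,"dy":0,"dz":-0.1,"spin":0,"grip":0.7},{"dx":0,"dy":0,"dz":0,"spin":0,"grip":0.7}]'
```

```text
clock: 7.42
eef_pos: [0.5188, 0.0543, 0.0367]
eef_rot: [[-1.0, -0.02, 0.001], [-0.02, 1.0, -0.0], [-0.001, -0.0, -1.0]]
contact_force: [-2.3, 0.3, 5.1]
opening: 0.0594
finger_force: 65.6
clock: 7.68
eef_pos: [0.519, 0.0543, 0.0366]
eef_rot: [[-1.0, -0.02, 0.001], [-0.02, 1.0, -0.0], [-0.001, -0.0, -1.0]]
contact_force: [-8.6, -0.6, 21.4]
opening: 0.0594
finger_force: 67.8
```

```bash
python3 -m jog '[{"dx":0,"dy":0,"dz":0.15,"spin":0,"grip":0.7},{"dx":0,"dy":0,"dz":0,"spin":0,"grip":0.2},{"dx":0,"dy":0,"dz":0,"spin":0,"grip":0},{"dx":0,"dy":0,"dz":0,"spin":0,"grip":0},{"dx":0,"dy":0,"dz":0,"spin":0,"grip":0},{"dx":-1.5,"dy":0,"dz":0,"spin":0,"grip":0},{"dx":-1.5,"dy":0,"dz":1,"spin":0,"grip":0},{"dx":-3,"dy":0,"dz":4,"spin":0,"grip":0},{"dx":-3,"dy":0,"dz":4,"spin":0,"grip":0},{"dx":0,"dy":0,"dz":0,"spin":0,"grip":0}]'
python3 -m jog '[{"dx":-1,"dy":0,"dz":1,"spin":-10,"grip":0},{"dx":0,"dy":0,"dz":0,"spin":-10,"grip":0},{"dx":0,"dy":0,"dz":0,"spin":-10,"grip":0},{"dx":0,"dy":0,"dz":0,"spin":-10,"grip":0},{"dx":0,"dy":0,"dz":0,"spin":-10,"grip":0},{"dx":0,"dy":0,"dz":0,"spin":-10,"grip":0},{"dx":0,"dy":0,"dz":0,"spin":-10,"grip":0},{"dx":0,"dy":0,"dz":0,"spin":-10,"grip":0},{"dx":0,"dy":0,"dz":0,"spin":-10,"grip":0},{"dx":0,"dy":0,"dz":0,"spin":0,"grip":0}]'
python3 - <<'E'
from h import *
W=snap('wrist')
w=cv2.resize(W['pixels'][:,:,::-1],(500,375)); b=snap('top')['pixels'][:,:,::-1]; a=snap('scene')['pixels'][:,:,::-1]
r=lambda i,u,v,w,h:cv2.resize(i[v:v+h,u:u+w],(300,225),interpolation=cv2.INTER_CUBIC)
o=np.zeros((450,800,3),np.uint8); o[:375,:500]=w; o[:225,500:]=r(b,190,150,80,60); o[225:,500:]=r(a,215,160,100,75)
cv2.imwrite('pics/d.png',o)
R,t,K=cam(W); print(-R.T@t,R[2])
E
```

```text
clock: 8.93
eef_pos: [0.4277, 0.0545, 0.1293]
eef_rot: [[-1.0, -0.02, 0.005], [-0.02, 1.0, -0.0], [-0.005, -0.0, -1.0]]
contact_force: [0.2, 0.6, -0.6]
opening: 0.0857
finger_force: 0.0
clock: 10.18
eef_pos: [0.4181, 0.0544, 0.1359]
eef_rot: [[-0.02, 1.0, -0.001], [1.0, 0.02, 0.0], [0.0, -0.001, -1.0]]
contact_force: [-0.8, -0.2, -0.1]
opening: 0.0852
finger_force: 0.0
[0.4160509  0.13905982 0.25352839] [ 0.00511637 -0.32867026 -0.94443088]
```

View pics/d.png

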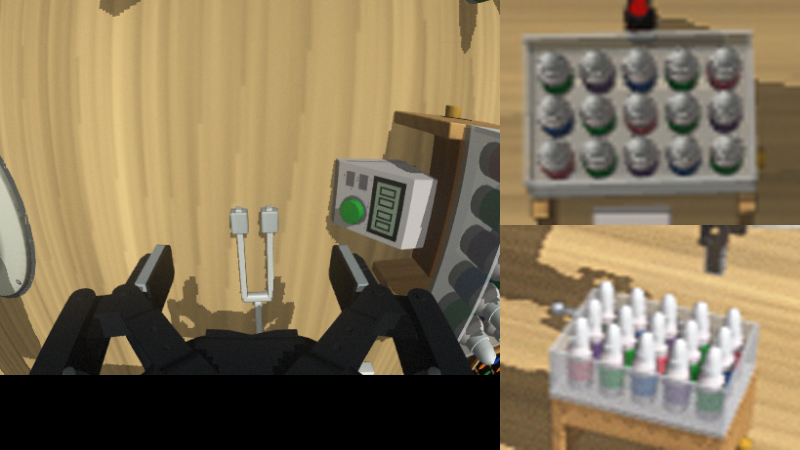

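```bash
python3 - <<'E'
from h import *
np.set_printoptions(precision=4,suppress=True)
W=snap('wrist');k=1.024
s=monitor.read_state(); p=np.array(s['eef_pos']); print(p)
def ony(u,v,y):
    c,d=ray(W,u*k,v*k,True); return c+d*(y-c[1])/d[1]-p
for n,q in dict(tipin=(331,250),tipout=(363,247),kn1=(385,292),kn2=(415,297),kn3=(430,310)).items(): print(n,[ony(*q,p[1]+e) for e in (.0,.011,.014)])
for q in ((332,222),(336,160)): print('lip',onz(W,q[0]*k,q[1]*k,.014,True))
print('btn',onz(W,352*k,211*k,.034,True),'top',onz(W,432*k,180*k,.068,True),onz(W,419*k,248*k,.068,True))
cv2.imwrite('pics/e.png',cv2.resize(W['pixels'][200:384,300:512][:,:,::-1],(690,600)))
E
```

```text
[0.4185 0.0544 0.1365]
tipin [array([ 0.0453,  0.    , -0.0225]), array([ 0.0391,  0.011 , -0.0043]), array([0.0374, 0.014 , 0.0006])]
tipout [array([ 0.0663,  0.    , -0.025 ]), array([ 0.0574,  0.011 , -0.0065]), array([ 0.0549,  0.014 , -0.0015])]
kn1 [array([0.0629, 0.    , 0.0183]), array([0.0544, 0.011 , 0.0312]), array([0.0521, 0.014 , 0.0347])]
kn2 [array([0.0771, 0.    , 0.0245]), array([0.0668, 0.011 , 0.0366]), array([0.064 , 0.014 , 0.0399])]
kn3 [array([0.0803, 0.    , 0.035 ]), array([0.0696, 0.011 , 0.0457]), array([0.0666, 0.014 , 0.0486])]
lip [0.4944 0.0246 0.014 ]
lip [0.491  0.0842 0.014 ]
btn [0.5048 0.0446 0.034 ] top [0.5567 0.0851 0.068 ] [0.5604 0.025  0.068 ]
```

View pics/e.png

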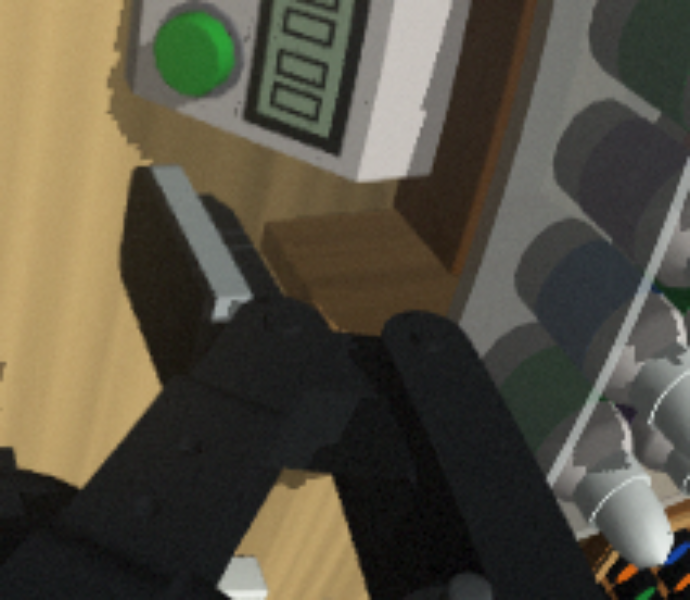

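The enlarged view shows the leading finger's tip at about (150,170) and the knuckle ahead of it at (430,320). The tip is about 7–12 mm below the TCP, and the knuckle is about 15 mm ahead of the finger's back, 45–55 mm above the tip. Next I descend in front of the lip.

```bash
python3 -m jog '[{"dx":0.4,"dy":0.2,"dz":-4,"spin":0,"grip":0},{"dx":0,"dy":0,"dz":-4,"spin":0,"grip":0},{"dx":0,"dy":0,"dz":-2.5,"spin":0,"grip":0},{"dx":0,"dy":0,"dz":-1,"spin":0,"grip":0},{"dx":0,"dy":0,"dz":0,"spin":0,"grip":0},{"dx":0,"dy":0,"dz":0,"spin":0,"grip":0}]'
python3 -m jog '[{"dx":0.5,"dy":0,"dz":0,"spin":0,"grip":0},{"dx":0.5,"dy":0,"dz":0,"spin":0,"grip":0},{"dx":0.4,"dy":0,"dz":0,"spin":0,"grip":0},{"dx":0.4,"dy":0,"dz":0,"spin":0,"grip":0},{"dx":0.4,"dy":0,"dz":0,"spin":0,"grip":0},{"dx":0.4,"dy":0,"dz":0,"spin":0,"grip":0},{"dx":0.4,"dy":0,"dz":0,"spin":0,"grip":0},{"dx":0.4,"dy":0,"dz":0,"spin":0,"grip":0},{"dx":0,"dy":0,"dz":0,"spin":0,"grip":0}]'
python3 - <<'E'
from h import *
W=snap('wrist'); cv2.imwrite('pics/f.png',cv2.resize(W['pixels'][:,:,::-1],(800,600)))
E
```

```text
clock: 11.12
eef_pos: [0.4232, 0.0563, 0.0227]
eef_rot: [[-0.02, 1.0, 0.001], [1.0, 0.02, -0.0], [-0.0, 0.001, -1.0]]
contact_force: [-0.1, 0.8, 0.1]
opening: 0.0855
finger_force: 0.0
clock: 12.25
eef_pos: [0.4568, 0.0563, 0.0217]
eef_rot: [[-0.02, 1.0, -0.0], [1.0, 0.02, -0.0], [-0.0, -0.0, -1.0]]
contact_force: [-0.3, -0.9, 0.6]
opening: 0.0854
finger_force: 0.0
```

View pics/f.png

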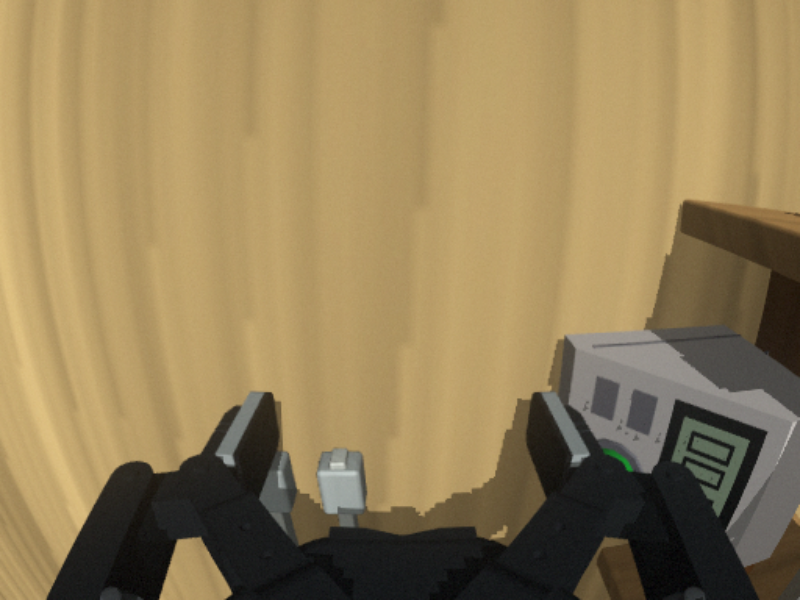

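The finger sits at the lip (545–580, 430) and the timer is sliding in upright. The fork end at (342,455) is clear of the rear finger.

```bash
python3 -m jog '[{"dx":0.4,"dy":0,"dz":0,"spin":0,"grip":0},{"dx":0.4,"dy":0,"dz":0,"spin":0,"grip":0},{"dx":0.2,"dy":0,"dz":0,"spin":0,"grip":0},{"dx":0,"dy":0,"dz":0,"spin":0,"grip":0}]'|sed -n '1,2p;4p'
for i in 1; do python3 -m jog '[{"dx":0.2,"dy":0,"dz":0,"spin":0,"grip":0},{"dx":0,"dy":0,"dz":0,"spin":0,"grip":0}]'|sed -n '2p;4p'; done
python3 -m jog '[{"dx":0.2,"dy":0,"dz":0,"spin":0,"grip":0},{"dx":0,"dy":0,"dz":0,"spin":0,"grip":0}]'|sed -n '2p;4p'
python3 -m jog '[{"dx":0.1,"dy":0,"dz":0,"spin":0,"grip":0},{"dx":0,"dy":0,"dz":0,"spin":0,"grip":0}]'|sed -n '2p;4p'
```

```text
clock: 12.8
eef_pos: [0.4667, 0.0564, 0.0217]
contact_force: [-0.3, -0.1, -0.8]
eef_pos: [0.4687, 0.0564, 0.0218]
contact_force: [-0.3, 0.3, -0.3]
eef_pos: [0.4707, 0.0564, 0.0218]
contact_force: [-0.2, 0.2, 0.1]
eef_pos: [0.4717, 0.0564, 0.0218]
contact_force: [-0.3, -0.1, 0.8]
```

```bash
python3 -m jog '[{"dx":0.2,"dy":0,"dz":0,"spin":0,"grip":0},{"dx":0,"dy":0,"dz":0,"spin":0,"grip":0}]'|sed -n '2p;4p'
python3 -m jog '[{"dx":0.2,"dy":0,"dz":0,"spin":0,"grip":0},{"dx":0,"dy":0,"dz":0,"spin":0,"grip":0}]'|sed -n '2p;4p'
python3 -m jog '[{"dx":0.1,"dy":0,"dz":0,"spin":0,"grip":0},{"dx":0,"dy":0,"dz":0,"spin":0,"grip":0}]'|sed -n '2p;4p'
python3 -m jog '[{"dx":0.1,"dy":0,"dz":0,"spin":0,"grip":0},{"dx":0,"dy":0,"dz":0,"spin":0,"grip":0}]'|sed -n '2p;4p'
```

```text
eef_pos: [0.4738, 0.0563, 0.0218]
contact_force: [0.2, 0.3, 0.2]
eef_pos: [0.4757, 0.0563, 0.0218]
contact_force: [-0.1, -1.0, -1.4]
eef_pos: [0.4766, 0.0564, 0.0217]
contact_force: [-0.1, -0.8, -0.2]
eef_pos: [0.4774, 0.0564, 0.0217]
contact_force: [-1.6, 0.2, 1.0]
```

```bash
python3 -m jog '[{"dx":0.05,"dy":0,"dz":0,"spin":0,"grip":0},{"dx":0,"dy":0,"dz":0,"spin":0,"grip":0}]'|sed -n '2p;4p'
python3 -m jog '[{"dx":0.05,"dy":0,"dz":0,"spin":0,"grip":0},{"dx":0,"dy":0,"dz":0,"spin":0,"grip":0}]'|sed -n '2p;4p'
```

```text
eef_pos: [0.4779, 0.0564, 0.0217]
contact_force: [-3.7, 0.6, -0.2]
eef_pos: [0.4783, 0.0564, 0.0216]
contact_force: [-5.5, 1.4, -1.0]
```

The timer is home: about 5.5 N on the backstop, pushing on the lip only. I'll back off, rise and measure the button by colour.

```bash
python3 -m jog '[{"dx":-1,"dy":0,"dz":0,"spin":0,"grip":0},{"dx":-2.5,"dy":0,"dz":1,"spin":0,"grip":0},{"dx":0,"dy":0,"dz":5,"spin":0,"grip":0},{"dx":0.5,"dy":0,"dz":5,"spin":0,"grip":0},{"dx":0,"dy":0,"dz":0,"spin":0,"grip":0},{"dx":0,"dy":0,"dz":0,"spin":0,"grip":0}]'|sed -n 1,2p
python3 - <<'E'
from h import *
np.set_printoptions(precision=4,suppress=True)
W=snap('wrist'); im=W['pixels'].astype(int)
m=((im[...,1]>90)&(im[...,0]<60)&(im[...,2]<90)).astype(np.uint8)
n,l,st,c=cv2.connectedComponentsWithStats(m)
for i in range(1,n):
    if st[i,4]>40: print(st[i],c[i],onz(W,*c[i],.034,True))
cv2.imwrite('pics/g.png',cv2.resize(W['pixels'][120:350,260:][:,:,::-1],(657,600)))
E
```

```text
clock: 15.8
eef_pos: [0.4482, 0.0563, 0.1316]
[357 206  24  26 480] [368.5479 218.5563] [0.5405 0.046  0.034 ]
```

View pics/g.png

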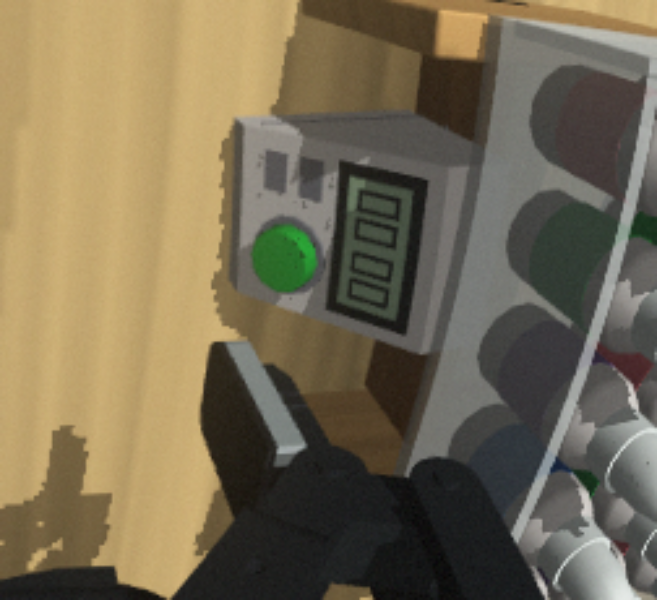

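The last view shows the timer in the bay under the tray, button at (285,258) facing out, lip along (237,118)–(235,288). I'll check squareness against the tray's front edge.

```bash
python3 - <<'E'
from h import *
np.set_printoptions(precision=4,suppress=True)
W=snapshot('wrist'); k=2.607
f=lambda u,v,z:onz(W,260+u/k,120+v/k,z,True)
def yaw(n,a,b): print(n,a,b,'yaw',np.degrees(np.arctan2(-(b-a)[0],(b-a)[1])))
yaw('lip14',f(236,288,.014),f(238,118,.014))
yaw('disp',f(328,309,.046),f(343,163,.046))
yaw('dispTop',f(406,333,.062),f(427,180,.062))
yaw('trayfrontbottom',f(408,475,.088),f(490,20,.088))
E
```

```text
lip14 [0.5327 0.0257 0.014 ] [0.5256 0.0861 0.014 ] yaw 6.722103265032191
disp [0.5536 0.0335 0.046 ] [0.5496 0.0816 0.046 ] yaw 4.790703665914302
dispTop [0.5749 0.0327 0.062 ] [0.57   0.0821 0.062 ] yaw 5.607275658818677
trayfrontbottom [ 0.5734 -0.0025  0.088 ] [0.5647 0.1309 0.088 ] yaw 3.7644801208066148
```

The timer reads within about 2° of the stand, near the measuring error. To make sure it is flush, I'll nudge the lip again on its +y side, clear of the button.

```bash
python3 -m jog '[{"dx":-0.5,"dy":1.5,"dz":-4,"spin":0,"grip":0},{"dx":0,"dy":0,"dz":-4,"spin":0,"grip":0},{"dx":0,"dy":0,"dz":-2.2,"spin":0,"grip":0},{"dx":0,"dy":0,"dz":-0.8,"spin":0,"grip":0},{"dx":1,"dy":0,"dz":0,"spin":0,"grip":0},{"dx":1,"dy":0,"dz":0,"spin":0,"grip":0},{"dx":0.7,"dy":0,"dz":0,"spin":0,"grip":0},{"dx":0.3,"dy":0,"dz":0,"spin":0,"grip":0},{"dx":0,"dy":0,"dz":0,"spin":0,"grip":0}]'|sed -n '1,2p;4p'
python3 -m jog '[{"dx":0.1,"dy":0,"dz":0,"spin":0,"grip":0},{"dx":0.1,"dy":0,"dz":0,"spin":0,"grip":0},{"dx":0,"dy":0,"dz":0,"spin":0,"grip":0}]'|sed -n '2p;4p'
python3 -m jog '[{"dx":0.1,"dy":0,"dz":0,"spin":0,"grip":0},{"dx":0,"dy":0,"dz":0,"spin":0,"grip":0}]'|sed -n '2p;4p'
```

```text
clock: 17.02
eef_pos: [0.4737, 0.0714, 0.0219]
contact_force: [0.6, -0.9, -0.3]
eef_pos: [0.4756, 0.0714, 0.0218]
contact_force: [-0.8, -0.8, -0.0]
eef_pos: [0.4767, 0.0714, 0.0218]
contact_force: [-0.7, -0.5, -0.7]
```

```bash
python3 -m jog '[{"dx":0.1,"dy":0,"dz":0,"spin":0,"grip":0},{"dx":0,"dy":0,"dz":0,"spin":0,"grip":0}]'|sed -n '2p;4p'
python3 -m jog '[{"dx":0.1,"dy":0,"dz":0,"spin":0,"grip":0},{"dx":0,"dy":0,"dz":0,"spin":0,"grip":0}]'|sed -n '2p;4p'
```

```text
eef_pos: [0.4775, 0.0714, 0.0217]
contact_force: [-2.0, 0.0, 1.6]
eef_pos: [0.4785, 0.0714, 0.0217]
contact_force: [-2.0, 0.9, 0.5]
```

```bash
python3 -m jog '[{"dx":0.1,"dy":0,"dz":0,"spin":0,"grip":0},{"dx":0,"dy":0,"dz":0,"spin":0,"grip":0}]'|sed -n '2p;4p'
python3 -m jog '[{"dx":0.05,"dy":0,"dz":0,"spin":0,"grip":0},{"dx":0,"dy":0,"dz":0,"spin":0,"grip":0}]'|sed -n '2p;4p'
```

```text
eef_pos: [0.4796, 0.0714, 0.0218]
contact_force: [-1.8, 1.5, 0.7]
eef_pos: [0.4801, 0.0713, 0.0218]
contact_force: [-1.9, 1.3, 0.4]
```

```bash
python3 -m jog '[{"dx":0.1,"dy":0,"dz":0,"spin":0,"grip":0},{"dx":0,"dy":0,"dz":0,"spin":0,"grip":0}]'|sed -n '2p;4p'
python3 -m jog '[{"dx":0.05,"dy":0,"dz":0,"spin":0,"grip":0},{"dx":0,"dy":0,"dz":0,"spin":0,"grip":0}]'|sed -n '2p;4p'
python3 - <<'E'
from h import *
np.set_printoptions(precision=4,suppress=True)
T=snap('top')['pixels']; S=snapshot('top')
g=cv2.cvtColor(T,cv2.COLOR_RGB2GRAY)
# white lip/panel pixels just in front of the tray; print gray patch rows
print(g[196:212,218:250:2])
E
```

```text
eef_pos: [0.4808, 0.0714, 0.0217]
contact_force: [-6.3, 1.9, 3.8]
eef_pos: [0.4809, 0.0715, 0.0216]
contact_force: [-9.8, 1.3, 6.7]
[[ 41 135 153 142  46  38  80 153 151 117  43  62 130 146 146 105]
 [129 161 160 161 134 136 163 163 159 140 135 137 140 164 163 164]
 [167 167 167 155 154 154 154 151 135 109 107 107 103 125 126 127]
 [105 104 103 103 101  99  98 100 117 118 119 118 112 113 112 112]
 [111 110 110 110 110 111 110 103  97 127 127 127 120 112 111 112]
 [123 121 122 121 120 120 121 114 103 134 133 133 124  94  96  86]
 [130 129 129 129 129 129 128 121 104 138 138 139 128  64  80  81]
 [135 137 137 137 136 135 135 133 106 141 142 143 132  65  85  84]
 [142 142 142 142 141 142 141 133 109 147 146 148 137  67  89  87]
 [146 146 145 146 146 146 145 135 114 150 151 150 139  38  87  87]
 [149 149 149 150 149 150 149 139 119 154 154 154 142  37  65  86]
 [152 153 152 153 152 152 153 141 122 154 155 154 141  35  68  88]
 [156 157 157 156 156 157 157 144 125 154 154 155 141  40  41  94]
 [159 158 159 159 158 158 159 147 127 154 155 153 141  38  42  95]
 [160 160 160 160 161 160 159 147 128 154 154 154 141  38  33  96]
 [162 163 162 162 162 162 162 148 157 155 155 154 147  39  36  79]]
```

The force now rises sharply at x=0.481, so the timer is flush. I'll back off and re-measure the button and the display.

```bash
python3 -m jog '[{"dx":-1.3,"dy":0,"dz":0,"spin":0,"grip":0},{"dx":-2.5,"dy":-1.5,"dz":1,"spin":0,"grip":0},{"dx":0,"dy":0,"dz":5,"spin":0,"grip":0},{"dx":0.5,"dy":0,"dz":5,"spin":0,"grip":0},{"dx":0,"dy":0,"dz":0,"spin":0,"grip":0},{"dx":0,"dy":0,"dz":0,"spin":0,"grip":0}]'|sed -n 1,2p
python3 - <<'E'
from h import *
np.set_printoptions(precision=4,suppress=True)
W=snap('wrist'); im=W['pixels'].astype(int)
m=((im[...,1]>90)&(im[...,0]<60)&(im[...,2]<90)).astype(np.uint8)
n,l,st,c=cv2.connectedComponentsWithStats(m)
for i in range(1,n):
    if st[i,4]>40: print(st[i],c[i],onz(W,*c[i],.034,True))
# lip edge: strongest gray rise along columns per row, between the button rows
g=cv2.cvtColor(W['pixels'],cv2.COLOR_RGB2HSV)[...,1].astype(float)
P=[]
for v in range(170,228,3):
    r=g[v,330:368]; e=np.diff(cv2.GaussianBlur(r[None],(5,1),0)[0]); u=330+np.argmin(e)+.5; P.append(onz(W,u,v,.008,True))
P=np.array(P); a=np.polyfit(P[:,1],P[:,0],1); print(P[:,:2]-P[0,:2]); print('lip yaw',np.degrees(np.arctan(-a[0])),P[:,0].mean(),P[:,1].min(),P[:,1].max())
E
```

```text
clock: 20.0
eef_pos: [0.4481, 0.0563, 0.1315]
[358 206  25  26 486] [369.9774 218.5473] [0.5416 0.0461 0.034 ]
[[ 0.      0.    ]
 [-0.0006 -0.0027]
 [-0.0003 -0.0054]
 [ 0.     -0.0081]
 [ 0.0003 -0.0109]
 [-0.0003 -0.0137]
 [ 0.0001 -0.0164]
 [ 0.0004 -0.0192]
 [ 0.0008 -0.022 ]
 [ 0.0002 -0.0249]
 [ 0.0005 -0.0277]
 [ 0.0009 -0.0306]
 [ 0.0003 -0.0335]
 [ 0.0007 -0.0364]
 [ 0.0011 -0.0393]
 [ 0.0006 -0.0423]
 [ 0.001  -0.0453]
 [ 0.0014 -0.0483]
 [ 0.0008 -0.0513]
 [ 0.0023 -0.0544]]
lip yaw 1.9184576375747817 0.5310728734088357 0.026016137609085388 0.08044207976923701
```

The timer is now square, with its lip yaw about 1.9°, as the stand measures. The button is at about (0.542, 0.046). I'll approach it along its axis.

```bash
python3 -m jog '[{"dx":1,"dy":-1.3,"dz":-3.5,"spin":0,"grip":0},{"dx":0,"dy":0,"dz":-3,"spin":0,"grip":0},{"dx":0.5,"dy":0,"dz":-1,"spin":0,"grip":0},{"dx":1.5,"dy":0,"dz":-0.4,"spin":0,"grip":0},{"dx":0,"dy":0,"dz":0,"spin":0,"grip":0},{"dx":0,"dy":0,"dz":0,"spin":0,"grip":0}]'|sed -n '1,2p;4p'
python3 -m jog '[{"dx":0.23,"dy":0,"dz":-0.19,"spin":0,"grip":0},{"dx":0.23,"dy":0,"dz":-0.19,"spin":0,"grip":0},{"dx":0,"dy":0,"dz":0,"spin":0,"grip":0}]'|sed -n '2p;4p'
python3 -m jog '[{"dx":0.15,"dy":0,"dz":-0.13,"spin":0,"grip":0},{"dx":0,"dy":0,"dz":0,"spin":0,"grip":0}]'|sed -n '2p;4p'
```

```text
clock: 20.8
eef_pos: [0.479, 0.0435, 0.0533]
contact_force: [-0.3, -0.7, 0.1]
eef_pos: [0.4832, 0.0434, 0.0489]
contact_force: [-0.7, -0.0, -0.1]
eef_pos: [0.4847, 0.0434, 0.0476]
contact_force: [-0.1, -0.4, 0.4]
```

```bash
J='sed -n 2p;4p'
python3 -m jog '[{"dx":0.15,"dy":0,"dz":-0.13,"spin":0,"grip":0},{"dx":0,"dy":0,"dz":0,"spin":0,"grip":0}]'|sed -n '2p;4p'
python3 -m jog '[{"dx":0.15,"dy":0,"dz":-0.13,"spin":0,"grip":0},{"dx":0,"dy":0,"dz":0,"spin":0,"grip":0}]'|sed -n '2p;4p'
python3 -m jog '[{"dx":0.08,"dy":0,"dz":-0.06,"spin":0,"grip":0},{"dx":0,"dy":0,"dz":0,"spin":0,"grip":0}]'|sed -n '2p;4p'
```

```text
eef_pos: [0.4862, 0.0434, 0.0463]
contact_force: [-0.3, 0.1, 0.3]
eef_pos: [0.4877, 0.0434, 0.0449]
contact_force: [-1.2, 0.6, 0.5]
eef_pos: [0.4885, 0.0434, 0.0444]
contact_force: [-0.4, 0.2, -0.7]
```

```bash
python3 -m jog '[{"dx":0.08,"dy":0,"dz":-0.06,"spin":0,"grip":0},{"dx":0,"dy":0,"dz":0,"spin":0,"grip":0}]'|sed -n '2p;4p'
python3 -m jog '[{"dx":0.08,"dy":0,"dz":-0.06,"spin":0,"grip":0},{"dx":0,"dy":0,"dz":0,"spin":0,"grip":0}]'|sed -n '2p;4p'
python3 -m jog '[{"dx":0.08,"dy":0,"dz":-0.06,"spin":0,"grip":0},{"dx":0,"dy":0,"dz":0,"spin":0,"grip":0}]'|sed -n '2p;4p'
```

```text
eef_pos: [0.4892, 0.0434, 0.0439]
contact_force: [-1.8, -0.5, 2.6]
eef_pos: [0.49, 0.0434, 0.0432]
contact_force: [-3.7, -0.7, 4.1]
eef_pos: [0.4908, 0.0434, 0.0426]
contact_force: [-4.7, 0.3, 5.1]
```

```bash
python3 -m jog '[{"dx":0.08,"dy":0,"dz":-0.06,"spin":0,"grip":0},{"dx":0,"dy":0,"dz":0,"spin":0,"grip":0}]'|sed -n '2p;4p'
python3 -m jog '[{"dx":0.08,"dy":0,"dz":-0.06,"spin":0,"grip":0},{"dx":0,"dy":0,"dz":0,"spin":0,"grip":0}]'|sed -n '2p;4p'
python3 -m jog '[{"dx":0.08,"dy":0,"dz":-0.06,"spin":0,"grip":0},{"dx":0,"dy":0,"dz":0,"spin":0,"grip":0}]'|sed -n '2p;4p'
```

```text
eef_pos: [0.4916, 0.0434, 0.042]
contact_force: [-5.4, 0.4, 3.8]
eef_pos: [0.4923, 0.0434, 0.0414]
contact_force: [-6.5, 0.2, 5.4]
eef_pos: [0.4929, 0.0434, 0.0409]
contact_force: [-9.3, 0.4, 8.7]
```

```bash
python3 -m jog '[{"dx":0.04,"dy":0,"dz":-0.03,"spin":0,"grip":0},{"dx":0,"dy":0,"dz":0,"spin":0,"grip":0},{"dx":0,"dy":0,"dz":0,"spin":0,"grip":0},{"dx":0,"dy":0,"dz":0,"spin":0,"grip":0},{"dx":0,"dy":0,"dz":0,"spin":0,"grip":0},{"dx":0,"dy":0,"dz":0,"spin":0,"grip":0},{"dx":0,"dy":0,"dz":0,"spin":0,"grip":0},{"dx":0,"dy":0,"dz":0,"spin":0,"grip":0},{"dx":0,"dy":0,"dz":0,"spin":0,"grip":0},{"dx":0,"dy":0,"dz":0,"spin":0,"grip":0},{"dx":0,"dy":0,"dz":0,"spin":0,"grip":0},{"dx":0,"dy":0,"dz":0,"spin":0,"grip":0}]'|sed -n '1,2p;4p'
python3 -m jog '[{"dx":-0.08,"dy":0,"dz":0.06,"spin":0,"grip":0},{"dx":-0.15,"dy":0,"dz":0.13,"spin":0,"grip":0},{"dx":-0.23,"dy":0,"dz":0.19,"spin":0,"grip":0},{"dx":-0.5,"dy":0,"dz":0.4,"spin":0,"grip":0},{"dx":-2,"dy":0,"dz":1.5,"spin":0,"grip":0},{"dx":-1,"dy":1.3,"dz":5,"spin":0,"grip":0},{"dx":-0.5,"dy":0,"dz":1.9,"spin":0,"grip":0},{"dx":0,"dy":0,"dz":0,"spin":0,"grip":0},{"dx":0,"dy":0,"dz":0,"spin":0,"grip":0}]'|sed -n '1,2p;4p'
python3 - <<'E'
from h import *
np.set_printoptions(precision=4,suppress=True)
W=snap('wrist'); im=W['pixels'].astype(int)
m=((im[...,1]>90)&(im[...,0]<60)&(im[...,2]<90)).astype(np.uint8)
n,l,st,c=cv2.connectedComponentsWithStats(m)
for i in range(1,n):
    if st[i,4]>40: print(st[i],c[i],onz(W,*c[i],.034,True))
g=cv2.cvtColor(W['pixels'],cv2.COLOR_RGB2HSV)[...,1].astype(float); P=[]
for v in range(170,228,3):
    e=np.diff(cv2.GaussianBlur(g[v,330:368][None],(5,1),0)[0]); P.append(onz(W,330+np.argmin(e)+.5,v,.008,True))
P=np.array(P); a=np.polyfit(P[:,1],P[:,0],1); print('lip yaw',np.degrees(np.arctan(-a[0])),P[:,0].mean())
E
```

```text
clock: 25.18
eef_pos: [0.493, 0.0434, 0.0408]
contact_force: [-15.0, 0.6, 14.2]
clock: 26.3
eef_pos: [0.4489, 0.0563, 0.1317]
contact_force: [0.4, 0.2, -0.2]
[358 206  24  26 488] [369.3299 218.4324] [0.5418 0.0461 0.034 ]
lip yaw 2.186339136860088 0.5310955819450639
```

Button held at about 20 N for 1.4 s and released. The timer hasn't moved and the arm is clear, so I'm handing in.

```bash
python3 -c "
from bench import arm; print(arm.hand_in())"
```

```text
the job is handed in; nothing more can be done
None
```

I handed the job in: the timer stands square against the backstop, and I pressed the start button to its hard stop, held it for about 1.4 s and released it. The hand-in gave no verdict.

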